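# Stop the food processor and take its lid off

### The arm

A 7-joint arm with a two-finger parallel gripper is mounted at the origin on the work surface. World frame = base frame: x ahead of the robot, y to its left, z up, the work surface at z = 0. Lengths are in m, angles in rad, forces in N, time in s.
With the tool pointing down it reaches from about 0.425 to 0.875 m from the base axis. Payload 4.7 kg.
Tool frame: the origin (TCP) lies midway between the tips of the shut fingers; the grasp point (between the pads) lies 19 mm behind it; z points along the fingers, y is the line along which they close (so a half turn about z gives the same grasp; the last joint's range is limited). The gripper opens to 87 mm and grips with 3 to 60 N. Pads are 19 mm wide; open, the fingers measure 117 mm over their backs; the gripper's body (75 mm by 190 mm) begins 51 mm behind the grasp point.
Start: joints at [-1.305, 0.321, -0.07, 1.45, 0.023, 1.371, -0.057], TCP at [0.162, 0.63, 0.223] pointing down, gripper open.
Joint ranges: [-2.86, 2.86], [-0.3, 2.09], [-1.38, 1.24], [0.06, 2.45], [-1.56, 4.7], [0.09, 2.05], [-2.69, 2.69]. Speed limits (rad/s): [2.57, 2.57, 3.14, 3.14, 3.14, 3.14, 3.14].

### API

Orientations are given as a unit quaternion [x, y, z, w].
In Python, from bench import * gives the robot as it stands. The module is installed in compiled form; this text tells all that it offers. Calls block until the motion is done:
- move_to(position, orientation): joint-space move of the TCP to a pose.
- move_linear(position, v=0.15, orientation=None): straight line of the TCP; orientation=None keeps the orientation; v is the mean speed in m/s.
- move_j(angles): joint-space move.
- gripper_to(opening, strength=None): finger opening in m; strength is the grip in N (None keeps the last); returns when the fingers have stopped.
- pause(seconds).
- inverse_kinematics(position, orientation): joint angles nearest the present ones, or None.
- grab_frame(name): name is "side" or "top" or "wrist"; returns the picture (480x640x3 uint8, red, green, blue); there is no depth.
- camera_params(name): a dict with "mtx" (3x3 intrinsics, pixels), "view" (4x4, takes a point from world to camera coordinates). Camera axes: x right, y up, looking along -z (the intrinsics and any distortion apply to the point x, -y, -z); pixel columns grow to the right and rows downward; lengths in m; the calibration is good to about 2 mm. A picture is of the moment at which its call begins: read the wrist's pose just before it. camera_params takes no time and is no camera call; for the wrist camera it gives the pose at the moment of the call.
A pose or a line that the arm cannot do raises PlanningError and nothing moves.
- close_job(): hands the job in; it is judged then, once.
Readings, each from a call of its own:
- read_t(): time.
- read_joint_pos(): joint angles.
- read_qd(): joint speeds.
- read_joint_efforts(): joint torques, N m.
- read_ee_pos(): TCP position.
- read_tcp_rot(): TCP orientation.
- read_contact_force(): force on the tool from outside, world axes, zero at the start.
- read_moment(): the same for the moment, N m.
- read_gripper_width(): finger opening in m.
- read_finger_force(): force on a finger pad.
Only numpy, scipy, OpenCV 4.12 (cv2) and the standard library are available. Lean on these libraries where they do the work, as an engineer would, in place of code of your own. Each camera call takes 0.05 s, during which the arm holds its last target. There are 200 camera calls.

### The job

The food processor is still switched on: its green key is down. Press the red stop key fully down so that the green one pops up (leave the yellow key alone); only then lift the blue lid off the bowl by its black handle and set it down flat, right way up, in the middle of the white cutting board, without dropping it. Leave the jug, the jar and the spatula where they are.

Things in the scene. Friction and masses are not known exactly. Their poses are not given: they have to be found in the camera images.
- processor: White food processor, fixed: a steel bowl (164 mm across at the mouth, rim 172 mm above the table) on a base 210 x 190 mm, and in front of it a key console (80 mm in x, 166 mm in y, top 115 mm above the table) centred at x = -140 mm. Origin on the table under the bowl's axis; x points from console to bowl, z up. It stands left or right of the middle of the table.
- bowl_mouth (a point): Centre of the bowl's mouth, level with the rim, 172 mm above the table; its axes are the processor's. A steel loop handle stands out 36 mm from the bowl on its +y side, below the rim.
- red_top (a point): Centre of the top face of the red stop key. Each key is a block 34 mm (x) by 26 mm (y), standing 15 mm out of the console when up and 7 mm when down. The three keys stand in a row along the processor's y, 40 mm apart, in any order.
- green_top (a point): Centre of the top face of the green key (run), down at the start.
- yellow_top (a point): Centre of the top face of the yellow key (pulse), up.
- key_red (a joint): Stroke of the red key in m: 0 up, 0.008 fully down. It goes straight down against about 3 N and then meets a hard stop. Red and green are interlocked: as one goes down the other comes up by as much, and they stay there.
- key_green (a joint): Stroke of the green key in m: 0 up, 0.008 down. 0.008 at the start.
- key_yellow (a joint): Stroke of the yellow key in m: 0 up, 0.008 down; it springs back up by itself.
- lid_handle (a point): Centre of the black bar handle of the loose blue lid. The bar is 100 mm long along this point's x, 14 mm wide (y) and 14 mm high (z), its centre 31 mm above the lid's flat top and 45 mm above the lid's underside; posts join it to the lid in the last 14 mm at both ends. z points up out of the lid's top.
- board_middle (a point): Centre of the top face of the white cutting board, 300 mm (x) by 240 mm (y), 12 mm thick, with a thin blue-grey groove near its edge, fixed on the table.
- lid: The blue lid: 176 mm across, flange 6 mm thick, and below it a plug 140 mm across and 8 mm deep that sits in the bowl with about 8 mm of play all round; on a flat surface the lid stands on its plug. About 0.25 kg. Origin at the centre of the plug's underside, axes as those of the handle.
- board: The cutting board; origin at the centre of its underside.
- jug: Clear plastic measuring jug with a handle, 90 mm across and 110 mm high. Bystander. Origin at the centre of its underside.
- jar: Glass jar with a red cap, 80 mm across and 100 mm high. Bystander. Origin at the centre of its underside.
- spatula: Spatula with a green handle, lying on the table beyond the work. Bystander. Origin under its middle.
Mind the look-alikes: they are no part of the job. Several things have the shape of the lid; the one meant has the colours described above.

How it is judged:
By the outcome, as a careful person would: the job done as asked, in the order asked, and still so for the second after the job is handed in, with the robot touching nothing.
It also fails if it takes over 53 s, if anything falls off the work surface, if the arm or the gripper's body presses on something with over 40 N, if the wrist force passes 120 N, or if a joint passes its speed limit or range.

## Working session

There is one attempt and no reset: what is moved stays moved. The work goes in short steps, each a Python script; the robot and the scene stay as the last script left them, time stands still between calls to the robot, and variables do not carry over. Pictures are saved under pics/ and viewed, at most 10 in all, crops included, and the job is handed in when it is done.

```bash
mkdir -p pics; python3 - <<'E'
from bench import *
import cv2
for n in("top","side"):
    f=grab_frame(n); cv2.imwrite(f"pics/{n}0.png",f[:,:,::-1]); p=camera_params(n); print(n,p)
print(read_t(),read_ee_pos(),read_tcp_rot())
E
```

```text
top {'mtx': array([[560.12064411,   0.        , 316.11924663],
       [  0.        , 560.12064411, 246.73019316],
       [  0.        ,   0.        ,   1.        ]]), 'view': array([[-0.00691359, -0.99992523,  0.01008634, -0.09422421],
       [ 0.98208149, -0.00488987,  0.18839328, -0.57607808],
       [-0.18832988,  0.01120808,  0.98204187, -1.43727909],
       [ 0.        ,  0.        ,  0.        ,  1.        ]])}
side {'mtx': array([[565.53797067,   0.        , 317.92266784],
       [  0.        , 565.53797067, 236.08601857],
       [  0.        ,   0.        ,   1.        ]]), 'view': array([[-0.98743613, -0.15795444,  0.00450394,  0.55435535],
       [ 0.1186383 , -0.72222553,  0.6814068 , -0.23677979],
       [-0.10437837,  0.67338004,  0.73189103, -1.437741  ],
       [ 0.        ,  0.        ,  0.        ,  1.        ]])}
0.1 [0.1619092  0.62897117 0.2215487 ] [ 1.25577921e-01  9.92083357e-01 -8.92996411e-04 -4.34327121e-05]
```

View pics/top0.png

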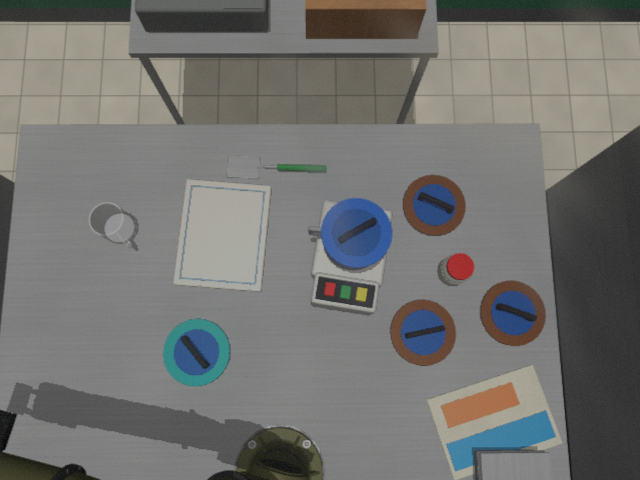

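View pics/side0.png

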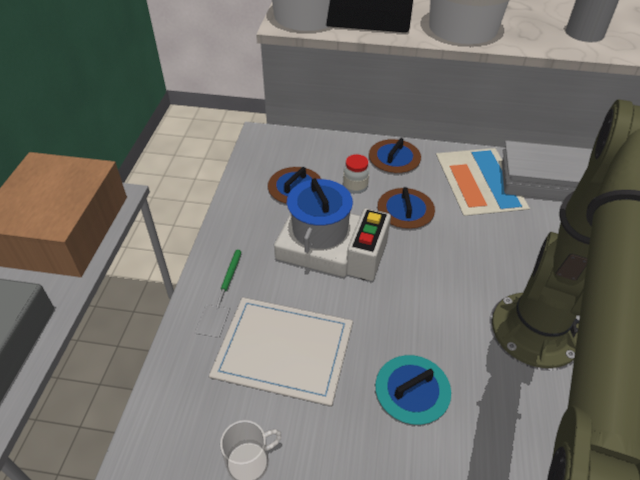

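Top view: blue-rimmed lid on the bowl at (357,232). Look-alikes are brown-rimmed at (434,205), (423,332) and (513,312), and teal-rimmed at (197,352). Only the one at (357,232) is all blue with a black handle and sits on the bowl. The keys are red (330,289), green (345,292) and yellow (361,294), and the board is at (222,236). I'll measure these and confirm with a crop.

```bash
cat > h.py <<'E'
import numpy as np, cv2
from scipy.spatial.transform import Rotation as R
def ray(p,uv,z):
    "pixel -> world point on plane z, with camera dict p"
    V=np.array(p["view"]);K=p["mtx"]
    d=np.linalg.solve(K,np.array([uv[0],uv[1],1.]));d=np.array([d[0],-d[1],-d[2]])
    c=-V[:3,:3].T@V[:3,3];w=V[:3,:3].T@d
    return c+w*(z-c[2])/w[2]
def blobs(m,n=1,close=0):
    m=m.astype(np.uint8)
    if close: m=cv2.morphologyEx(m,cv2.MORPH_CLOSE,np.ones((close,close)))
    cs=cv2.findContours(m,cv2.RETR_EXTERNAL,cv2.CHAIN_APPROX_NONE)[0]
    return sorted(cs,key=cv2.contourArea)[::-1][:n]
def crop(f,x0,y0,x1,y1):
    m=np.zeros(f.shape[:2],bool);m[y0:y1,x0:x1]=1;return m
def hsv(f): return cv2.cvtColor(f,cv2.COLOR_RGB2HSV).astype(int)
def down(yaw): # tool z down, tool y axis at angle yaw in world
    y=np.array([np.cos(yaw),np.sin(yaw),0]);z=np.array([0,0,-1.]);x=np.cross(y,z)
    return R.from_matrix(np.c_[x,y,z]).as_quat()
E
python3 - <<'E'
from bench import *
from h import *
roi={"top":dict(k=(310,270,380,312),l=(315,190,400,275),b=(160,170,280,300)),"side":dict(k=(348,205,392,250),l=(280,175,360,235),b=(200,290,360,405))}
for n in roi:
    f=grab_frame(n);p=camera_params(n);H=hsv(f);h,s,v=H[...,0],H[...,1],H[...,2]
    K=crop(f,*roi[n]["k"])&(s>120)&(v>80)
    for c,m,z in(("red",(h<10)|(h>170),.13),("green",(h>45)&(h<85),.122),("yellow",(h>18)&(h<38),.13)):
        b=blobs(K&m)[0];uv=cv2.minAreaRect(b)[0];print(n,c,np.round(uv,1),cv2.contourArea(b),ray(p,uv,z).round(4))
    L=crop(f,*roi[n]["l"])
    b=blobs(L&(h>100)&(h<130)&(s>150),1,15)[0];e=cv2.fitEllipse(cv2.convexHull(b));print(n,"lid",e,ray(p,e[0],.176).round(4))
    b=blobs(L&(v<75)&(s<150),1)[0];q=cv2.boxPoints(cv2.minAreaRect(b));r=cv2.minAreaRect(b)
    w=np.array([ray(p,c,.215) for c in q]);
    i=0 if np.linalg.norm(w[1]-w[0])>np.linalg.norm(w[2]-w[1]) else 1;d=w[i+1]-w[i]
    print(n,"bar",r,w.mean(0).round(4),np.linalg.norm(d),np.degrees(np.arctan2(d[1],d[0])))
    b=blobs(crop(f,*roi[n]["b"])&(v>195)&(s<40),1,9)[0]
    q=cv2.approxPolyDP(cv2.convexHull(b),10,True)[:,0];w=np.array([ray(p,c,.012) for c in q]);print(n,"board",q.tolist(),w.round(3).tolist(),w.mean(0).round(4))
    if n=="top": cv2.imwrite("pics/crop1.png",cv2.resize(f[180:320,290:480],None,fx=4,fy=4,interpolation=cv2.INTER_CUBIC)[:,:,::-1])
E
```

```text
top red [329.4 288.7] 124.5 [ 0.4544 -0.1291  0.13  ]
top green [344.9 291.9] 32.5 [ 0.4471 -0.1681  0.122 ]
top yellow [361.  293.9] 118.5 [ 0.4409 -0.2078  0.13  ]
top lid ((358.6811828613281, 232.3475799560547), (64.03345489501953, 67.41427612304688), 164.5299072265625) [ 0.5878 -0.2012  0.176 ]
top bar ((361.4000244140625, 227.30001831054688), (7.155416965484619, 31.752164840698242), 63.43495178222656) [ 0.5917 -0.2046  0.215 ] 0.07702123355598796 -63.32098284898976Traceback (most recent call last):
  File "<stdin>", line 15, in <module>
IndexError: list index out of range
```

```bash
python3 - <<'E'
from bench import *
from h import *
f=grab_frame("top");H=hsv(f)
for n,u,v in(("bar",357,232),("bar",345,238),("bar",372,222),("lid",340,220),("flange",328,225),("flange",385,245),("flange",357,204),("board",222,236),("board",190,280),("table",285,236),("red",330,289),("console",320,280)): print(n,H[v,u])
cv2.imwrite("pics/crop1.png",cv2.resize(f[180:320,290:480],None,fx=4,fy=4,interpolation=cv2.INTER_CUBIC)[:,:,::-1])
E
```

```text
bar [113  52  64]
bar [114  47  76]
bar [120  38  54]
lid [111 118 128]
flange [110 140 153]
flange [109 173 153]
flange [109 168 153]
board [ 27  14 170]
board [ 36   8 166]
table [ 30   2 132]
red [  1 167 168]
console [165   9  54]
```

View pics/crop1.png

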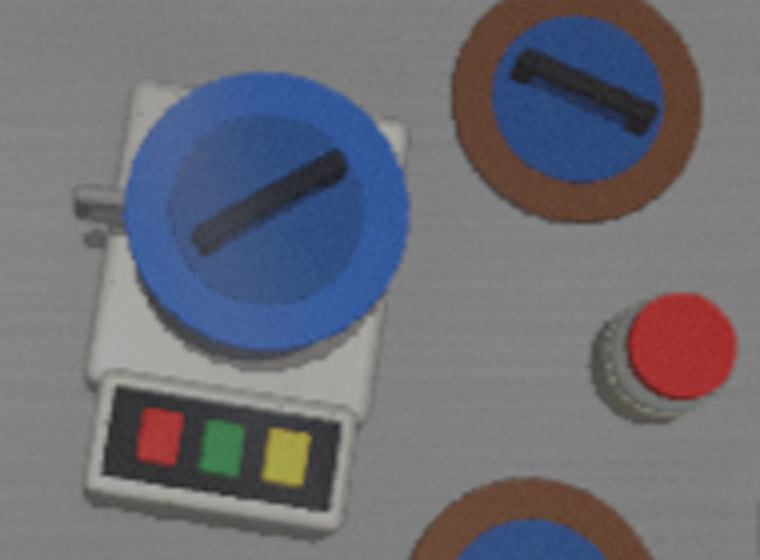

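The crop confirms it: the fully blue lid with the black bar sits on the bowl (crop (268,212)), next to a brown-rimmed look-alike at (578,100). In the key row, red is left (160,437), green middle and yellow right.

```bash
cat > m.py <<'E'
from bench import *
from h import *
roi={"top":dict(k=(310,270,380,312),l=(315,190,400,275),b=(160,170,280,300)),"side":dict(k=(348,205,392,250),l=(280,175,360,235),b=(200,290,360,405))}
for n in roi:
    f=cv2.medianBlur(grab_frame(n),3);p=camera_params(n);H=hsv(f);h,s,v=H[...,0],H[...,1],H[...,2]
    K=crop(f,*roi[n]["k"])&(s>80)&(v>60)
    for c,m,z in(("red",(h<10)|(h>170),.13),("green",(h>45)&(h<85),.122),("yellow",(h>18)&(h<38),.13)):
        b=blobs(K&m)
        if b: b=b[0];uv=cv2.minAreaRect(b)[0];print(n,c,np.round(uv,1),cv2.contourArea(b),ray(p,uv,z).round(4))
    L=crop(f,*roi[n]["l"])
    b=blobs(L&(h>100)&(h<125)&(s>85)&(v>70),1,15)[0];e=cv2.fitEllipse(cv2.convexHull(b));print(n,"lid",np.round(e[0]+e[1],1),ray(p,e[0],.178).round(4))
    x,y,ww,hh=cv2.boundingRect(b)
    b=blobs(crop(f,x+10,y+3,x+ww-10,y+hh-8)&(v<85)&(s<85),1)[0];r=cv2.minAreaRect(b);q=cv2.boxPoints(r)
    w=np.array([ray(p,c,.214) for c in q])
    i=0 if np.linalg.norm(w[1]-w[0])>np.linalg.norm(w[2]-w[1]) else 1;d=w[i+1]-w[i]
    print(n,"bar",np.round(r[0]+r[1],1),w.mean(0).round(4),np.linalg.norm(d).round(4),np.degrees(np.arctan2(d[1],d[0])))
    b=blobs(crop(f,*roi[n]["b"])&(v>150)&(s<40),1,9)[0]
    q=cv2.approxPolyDP(cv2.convexHull(b),10,True)[:,0];w=np.array([ray(p,c,.012) for c in q]);print(n,"board",q.tolist(),w.round(3).tolist(),w.mean(0).round(4))
E
python3 m.py
```

```text
top red [329.4 288.8] 128.5 [ 0.4542 -0.1291  0.13  ]
top green [345.  291.5] 113.0 [ 0.4481 -0.1685  0.122 ]
top yellow [361. 294.] 129.0 [ 0.4407 -0.2077  0.13  ]
top lid [356.1 232.6  69.5  71.2] [ 0.5868 -0.1947  0.178 ]
top bar [356.7 230.3   6.9  42.1] [ 0.5847 -0.1933  0.214 ] 0.102 -60.353503638214015
top board [[188, 180], [269, 187], [258, 290], [174, 282]] [[0.776, 0.259, 0.012], [0.755, 0.033, 0.012], [0.466, 0.06, 0.012], [0.489, 0.287, 0.012]] [0.6212 0.1596 0.012 ]
side red [365.7 238.2] 132.5 [ 0.4556 -0.1228  0.13  ]
side green [369.6 228.6] 87.5 [ 0.4491 -0.1664  0.122 ]
side yellow [373.7 217.2] 133.5 [ 0.4421 -0.2032  0.13  ]
side lid [313.6 198.1  50.   79.3] [ 0.606  -0.2003  0.178 ]
side bar [319.2 194.4  35.8   8.7] [ 0.5884 -0.1804  0.214 ] 0.1301 115.94500975438264
side board [[242, 297], [352, 321], [330, 404], [269, 404], [209, 375]] [[0.759, 0.03, 0.012], [0.464, 0.059, 0.012], [0.487, 0.291, 0.012], [0.624, 0.313, 0.012], [0.779, 0.265, 0.012]] [0.6226 0.1916 0.012 ]
```

```bash
python3 - <<'E'
from bench import *
from h import *
gripper_to(0.0,20)
best=min((q for a in(80.2,-99.8) if (q:=inverse_kinematics([.455,-.127,.30],down(np.radians(a)))) is not None),key=lambda q:abs(q[6]))
print(np.round(best,2)); move_j(best)
print(read_t(),read_ee_pos(),read_contact_force())
p=camera_params("wrist");f=grab_frame("wrist");cv2.imwrite("pics/w1.png",f[:,:,::-1])
np.savez("w1.npz",f=f,mtx=p["mtx"],view=p["view"])
E
```

```text
[-0.16 -0.1   0.34  1.76  0.04  1.48  1.58]
4.6917 [ 0.45530639 -0.12609725  0.29990023] [0.65894356 0.10756047 0.15118386]
```

View pics/w1.png

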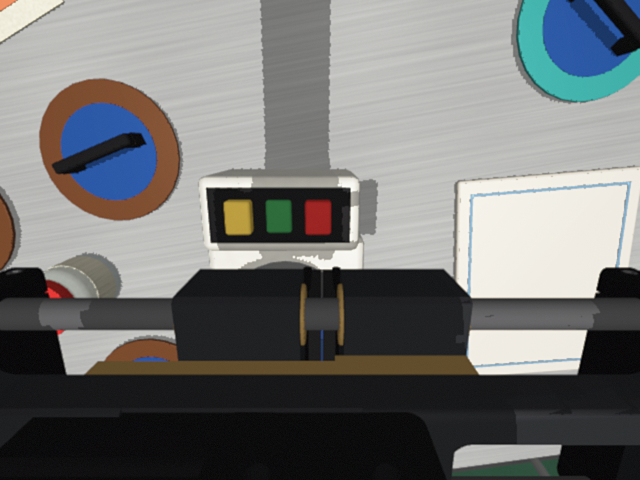

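Wrist view: yellow (238,217), green (279,216), red (318,217), with the fingers just behind them. I'll refine the red key from this view, then press under force supervision.

```bash
python3 - <<'E'
from bench import *
from h import *
d=np.load("w1.npz");f=d["f"];H=hsv(f);h,s,v=[H[...,i] for i in range(3)]
P={}
for c,m,z in(("red",(h<10)|(h>170),.13),("green",(h>45)&(h<85),.122),("yellow",(h>18)&(h<38),.13)):
    b=blobs(crop(f,208,185,352,245)&m&(s>90)&(v>60))[0];P[c]=ray(d,cv2.minAreaRect(b)[0],z);print(c,P[c].round(4))
r=P["red"]; t=np.array([.455,-.127])
xy=(t+r[:2])/2 if np.linalg.norm(t-r[:2])<.008 else None
print(xy)
f0=np.array(read_contact_force())
move_linear([*xy,.145],v=.12)
z=.134
while z>.117:
    move_linear([*xy,z],v=.03); F=np.array(read_contact_force())-f0; print(round(z,4),np.round(read_ee_pos()[2],4),F.round(1))
    if F[2]>14: break
    z-=.002 if z>.124 else .001
move_linear([*xy,.30],v=.15)
p=camera_params("wrist");f=grab_frame("wrist");cv2.imwrite("pics/w2.png",f[100:320,150:450,::-1])
print(read_t())
E
```

```text
red [ 0.4535 -0.1295  0.13  ]
green [ 0.448  -0.1685  0.122 ]
yellow [ 0.4405 -0.2066  0.13  ]
[ 0.45425428 -0.12824091]
0.134 0.1338 [ 0.9 -1.4 -0.3]
0.132 0.1319 [ 0.7 -1.1 -0.5]
0.13 0.13 [ 0.7 -0.4 -0.8]
0.128 0.128 [ 1.1 -0.6  1. ]
0.126 0.1259 [ 0.8 -0.6  0.2]
0.124 0.1238 [ 1.3 -1.4  1.1]
0.123 0.1229 [ 0.5 -1.2  1.3]
0.122 0.1224 [-0.  -0.4  4.2]
0.121 0.1223 [-2.7 -0.1 11.4]
0.12 0.1223 [-5.1  0.6 18. ]
10.35
```

View pics/w2.png

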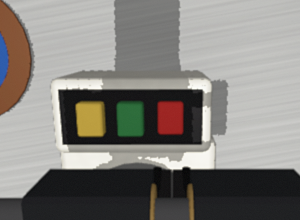

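Hard stop met at TCP z = 0.1223 m, which is the full 8 mm stroke. The crop shows red (170,117) now low and green (130,118) raised. Next, the lid: hover over it and measure the bar from the wrist.

```bash
python3 - <<'E'
from bench import *
from h import *
best=min((q for a in(29.6,-150.4) if (q:=inverse_kinematics([.585,-.193,.35],down(np.radians(a)))) is not None),key=lambda q:abs(q[6]))
print(np.round(best,2)); move_j(best); gripper_to(.06,20)
p=camera_params("wrist");f=grab_frame("wrist");cv2.imwrite("pics/w3.png",f[:,:,::-1])
np.savez("w3.npz",f=f,mtx=p["mtx"],view=p["view"]); print(read_t(),read_ee_pos())
E
```

```text
[-0.06  0.23  0.42  1.34 -0.09  1.6   0.86]
12.3083 [ 0.58501292 -0.19301834  0.34997025]
```

View pics/w3.png

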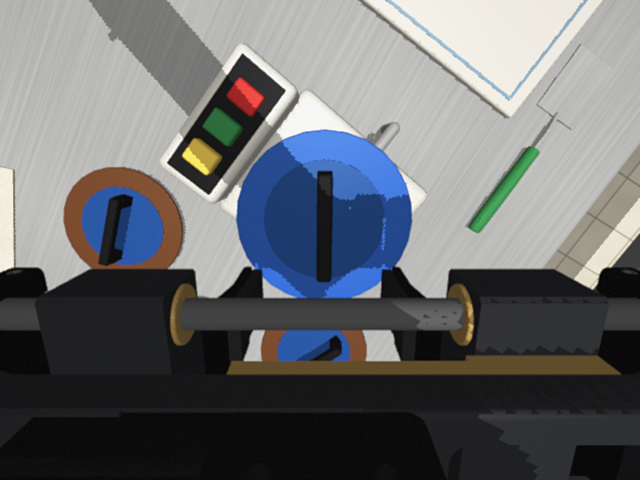

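The bar runs from (325,172) to (323,280) and is fully visible and nearly aligned with the tool. Red is down and green is up. I'll refine from this view, grasp and lift.

```bash
python3 - <<'E'
from bench import *
from h import *
d=np.load("w3.npz");f=cv2.medianBlur(d["f"],3);H=hsv(f);h,s,v=[H[...,i] for i in range(3)]
b=blobs(crop(f,300,160,350,290)&(v<70)&(s<130))[0];r=cv2.minAreaRect(b);q=cv2.boxPoints(r)
w=np.array([ray(d,c,.216) for c in q]);i=0 if np.linalg.norm(w[1]-w[0])>np.linalg.norm(w[2]-w[1]) else 1;e=w[i+1]-w[i]
ang=np.degrees(np.arctan2(e[1],e[0]))%180;c=w.mean(0)
print(np.round(r[0]+r[1],1),c.round(4),np.linalg.norm(e).round(4),ang)
assert np.linalg.norm(c[:2]-[.585,-.193])<.012 and abs(ang-118)<6
o=down(np.radians(ang-90))
if np.dot(R.from_quat(o).as_matrix()[:,1],R.from_quat(read_tcp_rot()).as_matrix()[:,1])<0:o=down(np.radians(ang+90))
xy=(c[:2]+np.array([.585,-.193]))/2
f0=np.array(read_contact_force())
move_linear([*xy,.27],v=.15,orientation=o)
move_linear([*xy,.192],v=.08); print(read_ee_pos(),(np.array(read_contact_force())-f0).round(1))
gripper_to(0.0,35); print("w",read_gripper_width(),read_finger_force(),np.round(read_contact_force()-f0,1))
move_linear([*xy,.23],v=.06); print(np.round(read_contact_force()-f0,1))
move_linear([*xy,.30],v=.15)
print("w",read_gripper_width(),read_finger_force(),np.round(read_contact_force()-f0,1),read_moment(),read_t())
np.save("g.npy",np.r_[xy,ang,o])
p=camera_params("wrist");f=grab_frame("wrist");np.savez("w4.npz",f=f,mtx=p["mtx"],view=p["view"])
cv2.imwrite("pics/w4.png",f[:,:,::-1]); cv2.imwrite("pics/s4.png",grab_frame("side")[120:420,190:490,::-1])
E
```

```text
[324.5 226.  108.   15. ] [ 0.5884 -0.193   0.216 ] 0.0982 120.05154547108089
[ 0.58711071 -0.19318228  0.19271543] [0.3 0.3 0.3]
w 0.013608153271395513 34.95729178190231 [1.4 0.2 0.3]
[-0.2 -0.2 -3.4]
w 0.013676681044950833 34.95860687457025 [-0.3  0.9 -2.4] [-0.05513606  0.04196764  0.02247143] 16.35
```

View pics/s4.png

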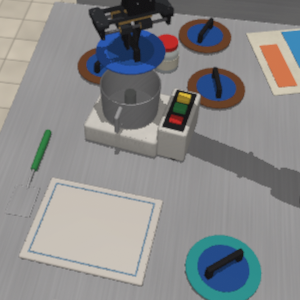

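View pics/w4.png

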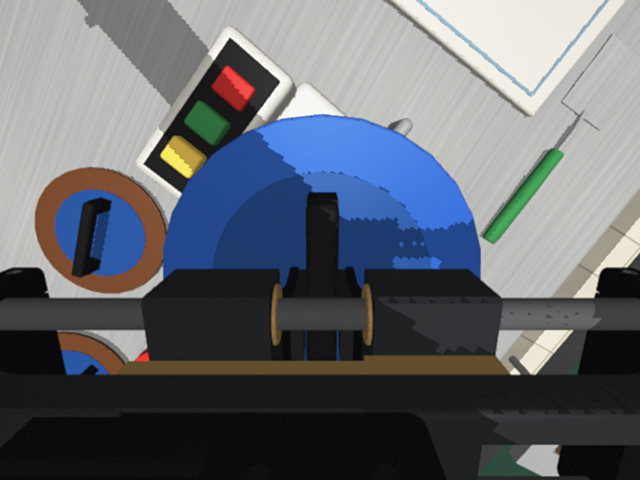

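The side and wrist views show the lid held level, clear of the bowl (side crop (132,48)). Moving it to the board at (0.622, 0.160).

```bash
python3 - <<'E'
from bench import *
from h import *
xy=[.6215,.160]
j=np.array(read_joint_pos());qs=[]
for a in range(0,180,15):
    q=inverse_kinematics([*xy,.28],down(np.radians(a)))
    if q is not None: qs.append((np.abs(np.array(q)-j).max(),a,q))
m,a,q=min(qs,key=lambda t:t[0]);print(a,m,np.round(q,2))
move_j(q); pause(.3); f0=np.array(read_contact_force())
print(read_gripper_width(),f0.round(1),read_t())
move_linear([*xy,.075],v=.13); move_linear([*xy,.046],v=.05)
z=.044
while z>.034:
    move_linear([*xy,z],v=.02);F=np.array(read_contact_force())-f0;print(round(z,4),np.round(read_ee_pos(),4),F.round(1))
    if F[2]>3.5:break
    z-=.001
gripper_to(.03);pause(.2)
move_linear([*xy,.15],v=.12)
gripper_to(.06)
move_linear([*xy,.30],v=.2)
print(read_t())
E
```

```text
75 0.3541949415078195 [-0.42  0.28  0.16  1.39 -0.04  1.47  1.05]
0.013789636207357469 [-0.2  0.3 -2.8] 18.0833
0.044 [0.6216 0.16   0.0441] [-0.3 -0.3 -0.3]
0.043 [0.6215 0.16   0.043 ] [ 0.5 -0.3  1.2]
0.042 [0.6214 0.16   0.0419] [ 0.8 -0.3  0.4]
0.041 [0.6214 0.1599 0.0409] [ 0.  -0.4 -0.4]
0.04 [0.6215 0.16   0.0399] [-0.1 -1.1  0.4]
0.039 [0.6216 0.16   0.0398] [-2.7 -0.4  6.5]
25.65
```

```bash
python3 - <<'E'
from bench import *
from h import *
# clear the view: step aside over free space
q=inverse_kinematics([.48,.0,.35],read_tcp_rot()); move_j(q)
for n,x in(("top",(160,170,290,300)),("side",(200,280,380,410))):
    f=cv2.medianBlur(grab_frame(n),3);p=camera_params(n);H=hsv(f);h,s,v=[H[...,i] for i in range(3)]
    b=blobs(crop(f,*x)&(h>100)&(h<125)&(s>100)&(v>60),1,15)[0];e=cv2.fitEllipse(cv2.convexHull(b));print(n,np.round(e[0]+e[1],1),ray(p,e[0],.026).round(4))
    cv2.imwrite(f"pics/{n}5.png",f[:,:,::-1])
a=cv2.imread("pics/top5.png")[170:320,160:400];b=cv2.imread("pics/side5.png")[170:410,200:400]
cv2.imwrite("pics/f5.png",np.hstack([cv2.resize(a,(480,300)),cv2.resize(b,(250,300))]))
print(read_t(),read_contact_force())
E
```

```text
top [211.5 231.4  41.9  58.8] [0.6251 0.1871 0.026 ]
side [281.8 345.1  62.   71.5] [0.6238 0.1653 0.026 ]
26.6333 [-0.22176415  0.31478    -0.13225891]
```

View pics/f5.png

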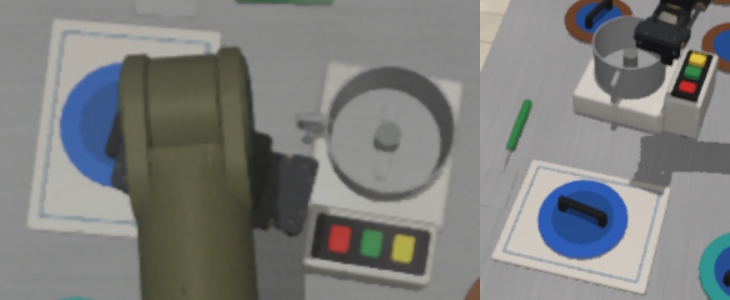

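The side view shows the lid flat, right way up and centred on the board, at (0.624, 0.165) against a board middle of (0.622, 0.160). The top view is partly hidden by the arm. The bowl is open, red is down, green is up, and the arm touches nothing.

```bash
python3 -c "
from bench import *
print(close_job(),read_t())"
```

```text
the job is handed in; nothing more can be done
the job is handed in; nothing more can be done
```

I pressed the red key fully down, which popped the green key up, then set the blue lid flat and right way up within about 5 mm of the cutting board's middle, and handed the job in at about 27 s.

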